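# Roll a grinding jar onto the jar mill and lock its end stop

### The arm

A 7-joint arm with a two-finger parallel gripper is mounted at the origin on a cart in front of the work surface, level with it; the furniture and walls round the work are solid. World frame = base frame: x ahead of the robot, y to its left, z up, the work surface at z = 0. Lengths are in m, angles in rad, forces in N, time in s.
With the tool pointing down it reaches from about 0.4 to 0.85 m from the base axis. Payload 4.5 kg.
Tool frame: the origin (TCP) lies on the mounting face of the last link; the fingertips stand 173 mm ahead of it and the grasp point (between the pads) lies 155 mm ahead of it; z points along the fingers, y is the direction in which the jaws open and shut (so a half turn about z gives the same grasp; the last joint's range is limited). The gripper opens to 85 mm and grips with 20 to 120 N. Pads are 22 mm wide; open, the fingers measure 114 mm over their backs; the gripper's body (76 mm by 85 mm) begins 54 mm behind the grasp point. The pads swing forward as they close: fully open they stand 13 mm farther back than shut.
Start: joints at [1.176, 0.689, -0.195, 1.565, 0.157, 0.902, -0.215], TCP at [0.26, -0.568, 0.405] pointing down, gripper open.
Joint ranges: [-3.01, 3.01], [-0.46, 2.08], [-1.47, 1.51], [0.13, 2.56], [-1, 4.14], [0.04, 2.09], [-2.66, 2.66]. Speed limits (rad/s): [2.57, 2.57, 3.14, 3.14, 3.14, 3.14, 3.14].

### API

Orientations are given as a unit quaternion [w, x, y, z].
In Python, from plant import env, cams gives the robot as it stands. The module is installed in compiled form; this text tells all that it offers.
- The arm moves only by the tool arm_command, never from a script. Its arguments are lists of equal length, an entry for each row: "offset": the shift along the tool's x, y, z scaled (see below), a list of three; "twist": the turn, a rotation vector about the tool's x, y, z scaled (see below), a list of three. A call has 1 to 8 rows; each row is the pose to reach, as a shift and turn from the pose measured when the call began, along the tool's axes at that moment; what a row does not reach only later rows make up. The controller multiplies each number of a shift by 0.4 m and each number of a turn by 45 degrees. A row lasts 1/10 s, in which the tool goes at most 50 mm and 8.59 degrees, less where a joint would pass 70% of its speed; a pose out of reach is approached as far as the arm can. A call with a number of a shift or a turn outside -1 to 1 is refused whole. A call with a gripper value outside its range is refused whole. "gripper" is the gripper command: -1 is shut, 1 is fully open, values between are in proportion, set as the call begins (left out, the last holds). The fingers move at their own pace and stop on an object; "squeeze" is the grip in N (left out, the last holds). Time passes only in rows, so rows that repeat a pose let the fingers close. It gives the time, the measured TCP pose, the force and the opening at its end, in the units of the state.
- env.get_obs(): the state, without advancing time (a new reading comes with each control period).
- cams.camera(name): name is "scene" or "top" or "wrist"; returns (picture, depth): 420x560x3 uint8, blue, green, red; 420x560 float32, m along the optical axis (not along the pixel's ray), 0 where there is no reading.
- cams.calibration(name): a dict with "fx", "fy", "cx", "cy" (pixels), "extrinsics" (4x4, takes a point from camera to world coordinates); the wrist camera has in their place "mount" (4x4, takes a point from camera to tool coordinates, whose origin is the TCP and whose axes are the flange's). Camera axes: x right, y up, looking along -z (the intrinsics and any distortion apply to the point x, -y, -z); pixel columns grow to the right and rows downward; lengths in m; the calibration is good to about 2 mm. A picture is of the moment at which its call begins: read the wrist's pose just before it. calibration takes no time and is no camera call.
- env.hand_in(): hands the job in, once; it reports no verdict.
The state is a dict: "clock": time; "joint_positions": joint angles; "qvel": joint speeds; "effort": joint torques, N m; "ee_pos": TCP position; "orientation": TCP orientation; "wrist_force": force on the tool from outside, world axes, zero at the start; "ft_torque": the same for the moment, N m; "grip_width": finger opening in m.
Only numpy, scipy, OpenCV 4.12 (cv2) and the standard library are available. Lean on these libraries where they do the work, as an engineer would, in place of code of your own. Each camera call takes 0.05 s, during which the arm holds its last target.

### The job

Load the grinding jar into the jar mill without grasping or lifting it: with the fingertips push it up the sloped gutter and over the front roller, so that it drops into the valley between the two rollers, lies there straight and cannot roll back. Then push the sliding end stop along its rod until it has moved the jar against the fixed stop and the jar sits with no play between the two stops, and last push the red lever round until it points to the front of the mill (locked). Leave the other things on the bench where they are.

Things in the scene. Friction and masses are not known exactly. Their poses are not given: they have to be found in the camera images.
- jar_mill: Bench jar mill, fixed, 280 x 310 mm: grey deck with two black rubber rollers, sloped steel gutter in front, grey gear housing at the left end. Origin on the worktop; x from the gutter (front) over the rollers to the back, y along the rollers to the gear housing (left seen from the front), z up. 'Mill frame' below, in mm. Right end frame: y -145 to -133, top z 76 (99 for x 72 to 98).
- gutter: Sloped steel gutter, open on top. Origin: middle of the lower edge of its running surface, mill frame (-133, 38, 40). x up the slope (11 degrees) to the rollers, y as the mill's, z square to the surface. 125 mm long, 120 mm wide between side walls 17 mm high; lip 10 mm high at the lower edge; upper edge 3 mm below the front roller's top. A jar let go on it rolls back to the lip.
- grinding_jar: Smooth glazed white jar, blue cap: closed cylinder, diameter 64, length 90 mm, 0.35 to 0.65 kg. Origin in its centre, y along its axis, cap at -y (x, z turn as it rolls). Starts lying across the gutter against the lip, axis along the mill's y at x -116, z 76 (mill frame), middle at y 26 to 50. Its front side is free to push.
- cradle (a point): Where the jar's centre must finally be: between the rollers and against the fixed stop, mill frame (30, 55, 87) mm. Rollers: diameter 24, along y from -129 to 97, axes at x 0 and x 60, z 55, turning with light drag. The jar's axis rises to z 99 as it rolls over the front roller, then drops to 87.
- fixed_stop (a point): Centre of the face of the fixed stop, a white pad 34 mm wide facing -y on the left end frame, mill frame (30, 100, 87) mm. The frame behind it reaches z 108, the gear housing (x -29 to 121, y 114 to 164) z 106.
- end_stop (a joint): Position of the sliding end stop on its rod, m: 0 to 0.125, grows to +y of the mill (to the jar and the fixed stop), starts at 0 to 0.03. Its pad's face is at y = -105 mm + this value (mill frame): 0.115 holds a jar that touches the fixed stop with no play. 4 N of friction, stays where left. The rod: along y at x 85, z 87 mm, diameter 10.
- stop_pad (a point): Centre of the face of the sliding stop's white pad (28 mm wide, faces +y), mill frame x 30, z 93 mm. It sits on an upright aluminium plate, x -6 to 76, z 78 to 112, 12 mm thick; the block on the rod (26 mm square, x 72 to 98, top z 105, centred 10 mm to the -y side of the pad's face) carries the lever.
- stop_push (a point): Point on the outer face (towards -y) of the sliding stop's plate, mill frame x 20, z 95 mm, 16 mm to the -y side of the pad's face. Push here to +y of the mill; the plate is clear of rod and lever for x -6 to 45.
- lock_lever (a joint): Angle of the red lever on the stop's block, rad: 0 (released) points to -y of the mill, away from the jar; it turns clockwise seen from above about an upright axis to 1.45 (locked), pointing to -x, the front of the mill, over the stop's plate. Starts at 0 to 0.25; friction 0.06 N m, stays where left.
- lever_pivot (a point): On the lever's upright turning axis at the height of its arm: mill frame x 85, z 126 mm, 10 mm to the -y side of the stop pad's face. It rides on the sliding stop.
- lever_ball (a point): Centre of the red ball, 15 mm wide, at the end of the lever's arm (10 mm thick), 55 mm from the turning axis, mill frame z 126 mm.
- spare_jar: A second jar of the same kind (64 mm in diameter, 90 mm high), standing upright on the bench to the left of the gutter; bystander. Origin under its centre.
- crucible: Small white crucible, 43 mm wide, 34 mm high, on the bench to the right of the gutter; bystander. Origin under its centre.
- weigh_boat: White square weighing boat, 69 x 69 x 16 mm, at the left of the bench; bystander. Origin under its centre.
- conical_flask: Conical glass flask, 82 mm wide, 128 mm high, at the left; bystander. Origin under its centre.
- wash_bottle: White wash bottle with a red cap and a thin spout, 187 mm high, at the right; bystander. Origin under its centre.
- beaker_250: Glass beaker, 72 mm wide, 92 mm high, at the right; bystander. Origin under its centre.
- calibration_weight: Steel weight with a knob, 28 mm wide, 52 mm high, at the left; bystander. Origin under its centre.
- tip_box: Blue box of pipette tips, 86 x 118 x 77 mm, at the right; bystander. Origin under its centre.
There are look-alikes about, which are no part of the job. Leave any pink or purple look-alike of the grinding_jar alone.

How it is judged:
On the way, in this order (a step that is already met when the one before it is completed fails the run):
1. the jar lies in the valley between the two rollers, at rest (x of grinding_jar in the frame of jar_mill between 0.024 and 0.036 m and z of grinding_jar in the frame of jar_mill between 0.083 and 0.091 m and angle between the y axis of grinding_jar and the y axis of jar_mill, either way round below 0.07 rad and linear speed of grinding_jar below 0.02 m/s), for 0.2 s.
2. the sliding stop has moved the jar against the fixed stop, with no play (all of step 1 and y of grinding_jar in the frame of jar_mill above 0.052 m and value of joint end_stop above 0.112 m), for 0.2 s.
3. the lever points to the front (locked) (value of joint lock_lever above 1.2 rad), for 0.2 s.
At the end, for the whole second after the job is handed in: The jar rests between the two rollers (6 mm across, 4 mm in height, 0.07 rad), within 3 mm of the fixed stop; the sliding stop is within 3 mm of its place against the jar (joint over 0.112); the lever is turned beyond 1.2 rad (all of step 2 and value of joint lock_lever above 1.2 rad); the robot touches nothing.
It fails at once if the jar is lifted off the gutter (more than 10 mm) (x of grinding_jar in the frame of jar_mill below -0.015 m and z of grinding_jar in the frame of gutter above 0.042 m).
It fails at once if the jar is lifted (higher than rolling over the front roller takes it) (z of grinding_jar in the frame of jar_mill above 0.11 m).
It fails at once if the jar leaves the mill (z of grinding_jar in the frame of jar_mill below 0.05 m or x of grinding_jar in the frame of jar_mill above 0.065 m).
It fails at once if another thing on the bench is disturbed (moved more than 20 mm) (distance of any of spare_jar, crucible, weigh_boat, conical_flask, wash_bottle, beaker_250, calibration_weight, tip_box from where it was at the start of the episode above 0.02 m).
It also fails if it takes over 64 s, if anything falls off the work surface, if the arm or the gripper's body presses on something with over 40 N, if the wrist force passes 120 N, or if a joint passes its speed limit or range.

## Working session

There is one attempt and no reset: what is moved stays moved. The work goes in short steps, Python scripts to look and compute and a tool call to move; the robot and the scene stay as the last step left them, time stands still between calls to the robot, and variables do not carry over. Pictures are saved under pics/ and viewed, and the job is handed in when it is done.

Besides the shell and the picture viewer there is one more tool, called after "Call:" as name(argument=value, ...) on one line, values as JSON. arm_command: Moves the arm, as the interface text tells. Its arguments: {"type":"object","properties":{"offset":{"type":"array","items":{"type":"array","items":{"type":"number"}}},"twist":{"type":"array","items":{"type":"array","items":{"type":"number"}}},"gripper":{"type":"number"},"squeeze":{"type":"number"}},"required":["offset","twist"]}

```bash
mkdir -p pics; ls
python3 - <<'E'
from plant import env,cams
import cv2
print(env.get_obs())
for n in ["scene","top"]:
    im,d=cams.camera(n); cv2.imwrite(f"pics/{n}0.png",im)
    import numpy as np; np.save(f"{n}0d.npy",d); print(n,cams.calibration(n))
print(cams.calibration("wrist"))
E
```

```text
pics
{'clock': 0.0, 'joint_positions': array([ 1.17578096,  0.69004154, -0.19450147,  1.5663694 ,  0.15728948,
        0.90252153, -0.21508588]), 'qvel': array([ 1.38619057e-03, -8.36779643e-05,  3.46808318e-04,  8.23293642e-05,
        3.02775234e-04, -8.23676525e-04,  1.48712421e-03]), 'effort': array([-1.39703494e-03, -5.39606237e+01, -1.26739170e+00, -1.58542210e+01,
        8.96121928e-03,  9.38997284e-03,  3.12349425e-05]), 'ee_pos': array([ 0.25969965, -0.56811679,  0.40384074]), 'orientation': array([-9.35028565e-04,  9.77093035e-01,  2.12810365e-01, -2.75087486e-04]), 'wrist_force': array([ 0.50452392, -0.66386376,  0.0051007 ]), 'ft_torque': array([ 0.01366131, -0.08792498,  0.00748769]), 'grip_width': 0.08552566713988816}
scene {'fx': 447.2681629652405, 'fy': 447.2681629652405, 'cx': 277.18522403665963, 'cy': 204.22449263509006, 'extrinsics': array([[-0.68633139,  0.47244711, -0.55294028, -0.38226201],
       [-0.72706141, -0.46471785,  0.50538997,  0.79917734],
       [-0.01819119,  0.74888654,  0.66244851,  1.18435372],
       [ 0.        ,  0.        ,  0.        ,  1.        ]])}
top {'fx': 438.6580333245741, 'fy': 438.6580333245741, 'cx': 273.9819909101199, 'cy': 205.2536227839145, 'extrinsics': array([[ 0.02610552,  0.98068437, -0.19384703,  0.210541  ],
       [-0.99963054,  0.02707744,  0.00236549, -0.04791906],
       [ 0.00756868,  0.19371366,  0.98102892,  1.87339905],
       [ 0.        ,  0.        ,  0.        ,  1.        ]])}
{'fx': 310.291156104975, 'fy': 310.291156104975, 'cx': 283.58983858524317, 'cy': 209.33454444339586, 'mount': array([[-9.30289163e-05,  9.44892021e-01,  3.27382133e-01,
         8.26510023e-02],
       [ 9.99999162e-01,  5.10585013e-04, -1.18949334e-03,
        -5.20885447e-04],
       [-1.29109917e-03,  3.27381748e-01, -9.44891276e-01,
         3.03238102e-02],
       [ 0.00000000e+00,  0.00000000e+00,  0.00000000e+00,
         1.00000000e+00]])}
```

View pics/scene0.png

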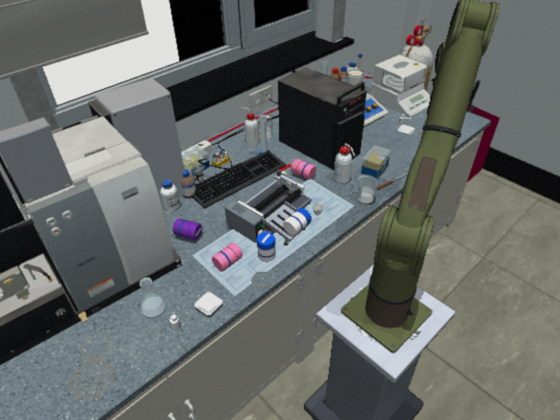

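View pics/top0.png

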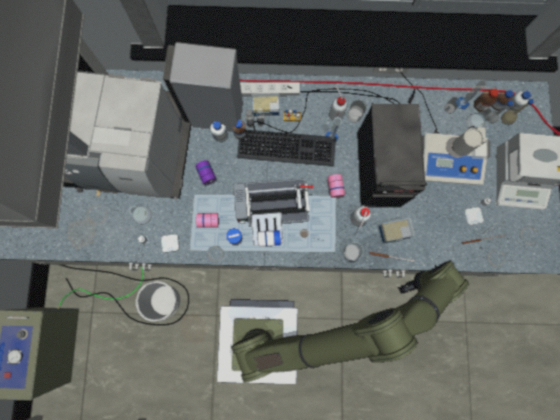

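The top view shows the mill around (272,205), the jar at (268,235), the spare jar at (234,237) and the crucible at (304,233). I'll enlarge it.

Run:
```python
import cv2
im=cv2.imread("pics/top0.png")
cv2.imwrite("pics/top0c.png",cv2.resize(im[165:265,185:345],None,fx=5,fy=5,interpolation=cv2.INTER_CUBIC))
im=cv2.imread("pics/scene0.png")
cv2.imwrite("pics/scene0c.png",cv2.resize(im[150:270,200:360],None,fx=5,fy=5,interpolation=cv2.INTER_CUBIC))
```

```text
(no output)
```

View pics/top0c.png

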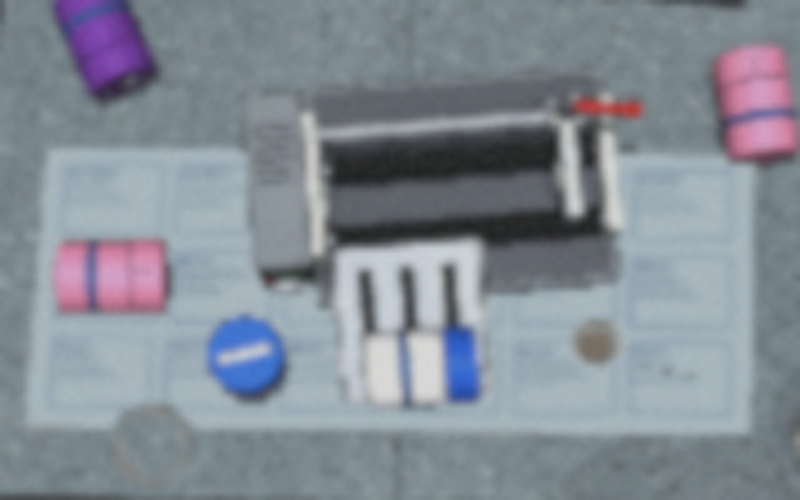

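View pics/scene0c.png

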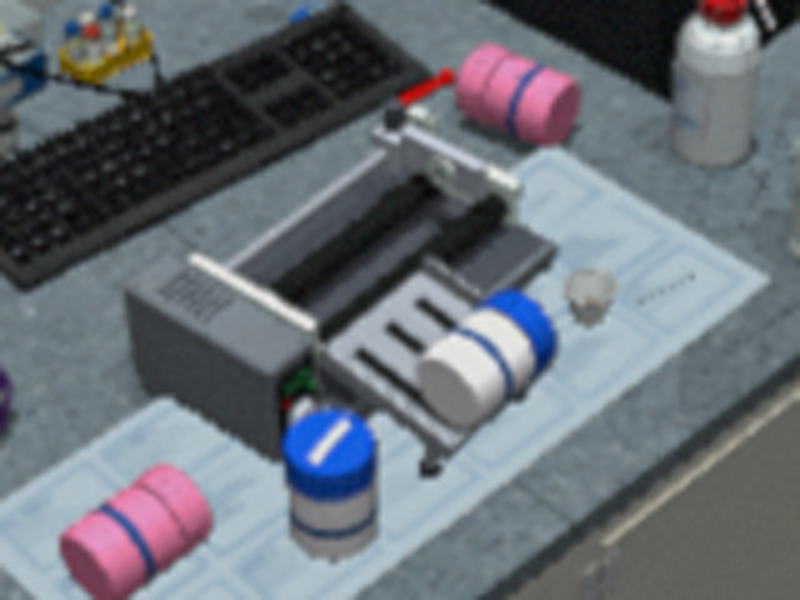

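```bash
cat > h.py <<'E'
import numpy as np, cv2
from scipy.spatial.transform import Rotation as R
def q2R(q): return R.from_quat([q[1],q[2],q[3],q[0]]).as_matrix()
def cloud(d,cal,T):
    v,u=np.mgrid[0:d.shape[0],0:d.shape[1]]
    z=d.astype(float)
    P=np.stack([(u-cal['cx'])/cal['fx']*z,-(v-cal['cy'])/cal['fy']*z,-z],-1)
    return P@T[:3,:3].T+T[:3,3]
def ray_z(uv,h,cal,T):
    uv=np.atleast_2d(uv).astype(float)
    D=np.stack([(uv[:,0]-cal['cx'])/cal['fx'],-(uv[:,1]-cal['cy'])/cal['fy'],-np.ones(len(uv))],-1)@T[:3,:3].T
    o=T[:3,3]; s=(h-o[2])/D[:,2]; return o+D*s[:,None]
def proj(P,cal,T):
    p=(np.atleast_2d(P)-T[:3,3])@T[:3,:3]
    return np.stack([cal['cx']-cal['fx']*p[:,0]/p[:,2],cal['cy']+cal['fy']*p[:,1]/p[:,2]],-1)
def toolT(o):
    T=np.eye(4);T[:3,:3]=q2R(o['orientation']);T[:3,3]=o['ee_pos'];return T
E
python3 - <<'E'
from h import *
from plant import cams
cal=cams.calibration("top");T=cal['extrinsics']
def f(u,v,h): return ray_z((185+u/5,165+v/5),h,cal,T)[0].round(3)
print("spare",f(247,357,.09),"crucible",f(595,342,.034))
print("jar left",f(366,365,.08),"jar right",f(480,362,.08))
print("Lframe back/front",f(310,112,.108),f(320,252,.108))
print("Rframe",f(605,97,.076),f(615,228,.076))
print("rod",f(322,134,.087),f(550,116,.087))
print("lever",f(578,103,.126),f(638,110,.126))
print("plate",f(575,214,.112))
print("gutter top corners z64",f(338,243,.075),f(482,237,.075))
E
```

```text
spare [0.429 0.106 0.09 ] crucible [ 0.456 -0.182  0.034]
jar left [0.426 0.009 0.08 ] jar right [ 0.431 -0.085  0.08 ]
Lframe back/front [0.631 0.061 0.108] [0.514 0.049 0.108]
Rframe [ 0.659 -0.185  0.076] [ 0.547 -0.195  0.076]
rod [0.618 0.052 0.087] [ 0.639 -0.138  0.087]
lever [ 0.641 -0.159  0.126] [ 0.636 -0.208  0.126]
plate [ 0.551 -0.159  0.112]
gutter top corners z64 [0.528 0.036 0.075] [ 0.536 -0.084  0.075]
```

```bash
cat >> h.py <<'E'
def dest(yaw,tilt=0):  # tool pointing down, tool x at yaw in world
    c,s=np.cos(yaw),np.sin(yaw)
    return np.array([[c,s,0],[s,-c,0],[0,0,-1.]])
def plan(o,targets,yaw):
    T=toolT(o); Rt=dest(yaw)
    rv=R.from_matrix(T[:3,:3].T@Rt).as_rotvec()
    off=[(T[:3,:3].T@(np.array(t)-T[:3,3])/0.4).round(4).tolist() for t in targets]
    print("off",off); print("twist",(rv/np.deg2rad(45)).round(4).tolist(),"deg",np.rad2deg(np.linalg.norm(rv)).round(1), "mm",[np.round(np.linalg.norm(np.array(t)-T[:3,3])*1000) for t in targets])
E
python3 - <<'E'
from h import *
from plant import env
plan(env.get_obs(),[(0.36,-0.3,.42),(0.53,-.05,.42)],np.deg2rad(5.5))
E
```

```text
off [[0.5068, -0.5055, -0.0393], [1.1532, -0.8972, -0.0387]]
twist [-0.0021, 0.0005, 0.4238] deg 19.1 mm [np.float64(287.0), np.float64(585.0)]
```

Call:
arm_command(offset=[[0.08,-0.08,-0.04],[0.17,-0.17,-0.04],[0.25,-0.25,-0.04],[0.33,-0.33,-0.04],[0.42,-0.42,-0.04],[0.5,-0.5,-0.04],[0.58,-0.55,-0.04],[0.67,-0.6,-0.04]], twist=[[0,0,0.1],[0,0,0.2],[0,0,0.3],[0,0,0.42],[0,0,0.42],[0,0,0.42],[0,0,0.42],[0,0,0.42]])

```text
clock: 0.9
ee_pos: [0.4036, -0.2369, 0.4203]
orientation: [-0.001, 0.999, 0.049, -0.001]
wrist_force: [1.5, -1.4, 0.4]
grip_width: 0.0853
```

Run:
```python
from h import *
from plant import env
plan(env.get_obs(),[(0.53,-.05,.42)],np.deg2rad(5.5))
```

```text
off [[0.3605, -0.4339, 0.0008]]
twist [-0.0022, 0.0022, 0.0035] deg 0.2 mm [np.float64(226.0)]
```

Call:
arm_command(offset=[[0.08,-0.09,0],[0.16,-0.18,0],[0.24,-0.28,0],[0.32,-0.38,0],[0.36,-0.434,0],[0.36,-0.434,0],[0.36,-0.434,0]], twist=[[0,0,0],[0,0,0],[0,0,0],[0,0,0],[0,0,0],[0,0,0],[0,0,0]])

```text
clock: 1.6
ee_pos: [0.5297, -0.0496, 0.4199]
orientation: [-0.001, 0.999, 0.05, -0.002]
wrist_force: [-0.1, -0.4, -0.2]
grip_width: 0.0853
```

Run:
```python
from h import *
from plant import env,cams
o=env.get_obs(); im,d=cams.camera("wrist")
import pickle; pickle.dump((o,im,d),open("w1.pkl","wb"))
print(o['ee_pos'],o['qvel'].round(3)); cv2.imwrite("pics/w1.png",im)
```

```text
[ 0.52970359 -0.04957824  0.4198533 ] [ 0.035 -0.011  0.031  0.022  0.003  0.001  0.002]
```

View pics/w1.png

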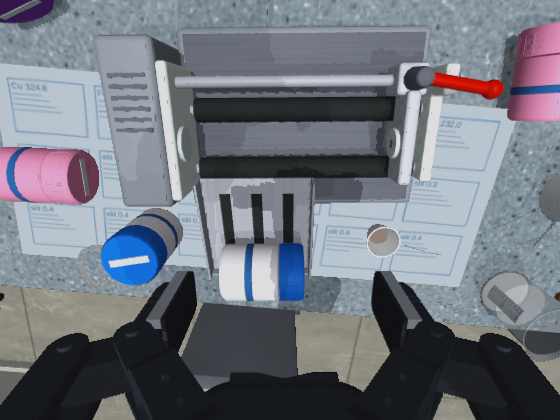

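Run:
```python
from h import *
import pickle
from plant import cams
o,im,d=pickle.load(open("w1.pkl","rb"))
cal=cams.calibration("wrist");T=toolT(o)@cal['mount']
P=cloud(d,cal,T)
for n,(u,v) in dict(house=(140,120),rod=(300,82),roll1=(290,167),roll2=(290,110),jar=(262,272),cap=(292,270),bench=(350,270),plate=(405,170),ball=(496,89),pivot=(423,76),gut=(240,195)).items(): print(n,P[v,u].round(4))
c=cv2.resize(im[20:320,80:520],None,fx=1.8,fy=1.8,interpolation=cv2.INTER_CUBIC)
cv2.imwrite("pics/w1c.png",c)
cv2.imwrite("pics/w1l.png",cv2.resize(im[20:220,90:290],None,fx=3,fy=3,interpolation=cv2.INTER_CUBIC))
cv2.imwrite("pics/w1r.png",cv2.resize(im[20:220,330:530],None,fx=3,fy=3,interpolation=cv2.INTER_CUBIC))
```

```text
house [0.5835 0.0824 0.1066]
rod [ 0.629  -0.0542  0.0922]
roll1 [ 0.5476 -0.0545  0.0686]
roll2 [ 0.604  -0.0484  0.0679]
jar [ 0.4417 -0.0357  0.1049]
cap [ 0.4466 -0.0667  0.1039]
bench [ 0.3954 -0.158   0.0012]
plate [ 0.5641 -0.1564  0.1126]
ball [ 0.6366 -0.2023  0.1345]
pivot [ 0.6403 -0.1455  0.1318]
gut [ 0.5096 -0.0033  0.0612]
```

View pics/w1l.png

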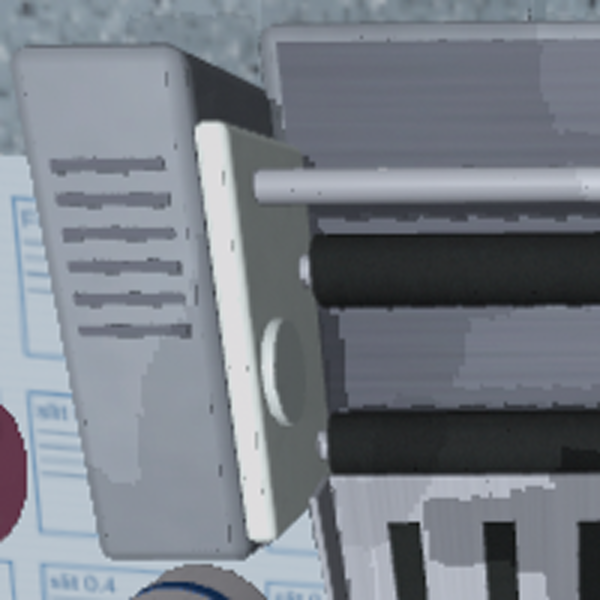

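View pics/w1r.png

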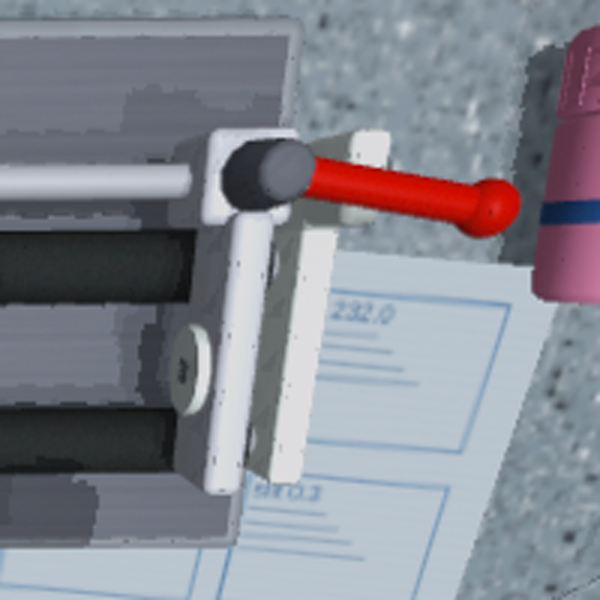

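Run:
```python
from h import *
import pickle
from scipy.optimize import least_squares
from plant import cams
o,im,d=pickle.load(open("w1.pkl","rb"))
cal=cams.calibration("wrist");T=toolT(o)@cal['mount']
# (u,v, x,y,z) nan = unconstrained
n=np.nan
L=[(96,36,121,164,106),(148.3,35,121,114,106),(125,205,-29,164,106),(175,202.7,-29,114,106),
(175,82,85,n,88),(393,80.3,85,n,88),(290,110,60,n,62),(290,167,0,n,62),(460,64.3,98,-145,99),(459.3,93.3,72,-145,99),(430.7,180,n,-145,76),(440.7,96.7,n,-145,76)]
W=[];M=[]
for u,v,x,y,z in L:
    W.append(ray_z((u,v),z/1000,cal,T)[0]*1000); M.append((x,y,z))
W=np.array(W);M=np.array(M)
def res(p,full=False):
    c,s=np.cos(p[2]),np.sin(p[2]); dx=W[:,0]-p[0];dy=W[:,1]-p[1]
    E=np.stack([c*dx+s*dy-M[:,0],-s*dx+c*dy-M[:,1]],1)
    return E if full else E[~np.isnan(E)]
r=least_squares(res,[545,-50,.1],loss='soft_l1')
print(r.x[:2].round(1),np.rad2deg(r.x[2])); print(res(r.x,True).round(1))
p=r.x
def mill(u,v,z):
    w=ray_z((u,v),z/1000,cal,T)[0]*1000;c,s=np.cos(p[2]),np.sin(p[2]);dx,dy=w[:2]-p[:2];return np.round([c*dx+s*dy,-s*dx+c*dy],1)
print("ball",mill(495.7,89.3,126),"pivot",mill(425,76.7,132))
print("plate top outer front",mill(330+237/3,20+490/3,112),"inner",mill(330+207/3,20+490/3,112))
P=cloud(d,cal,T)*1000
c,s=np.cos(p[2]),np.sin(p[2]);Q=(P[...,:2]-p[:2])@np.array([[c,-s],[s,c]])
Q=np.dstack([Q,P[...,2]])
m=(abs(Q[...,0]+116)<34)&(Q[...,2]>85)&(Q[...,1]>-40)&(Q[...,1]<110)
q=Q[m];print("jar extents",np.percentile(q,[0.5,50,99.5],axis=0).round(1))
for u,v in [(240,195),(230,210),(310,190)]:print(Q[v,u].round(1))
np.save("mill.npy",p)
```

```text
[545.  -56.3] 6.323913554300604
[[-1.8 -5.1]
 [-1.5  2.4]
 [ 4.1 -2.8]
 [ 5.9 -1.2]
 [ 0.1  nan]
 [-0.5  nan]
 [-0.6  nan]
 [ 1.5  nan]
 [-2.   2. ]
 [ 0.8 -1.5]
 [ nan  1.1]
 [ nan  3.5]]
ball [  75.  -160.4] pivot [  84.4 -100.6]
plate top outer front [  -4.7 -107. ] inner [ -4.6 -97.8]
jar extents [[-140.9  -11.2   85.4]
 [-104.    32.9  104.2]
 [ -85.1   77.5  109.6]]
[-29.3  56.6  61.2]
[-47.6  69.3  58.6]
[-24.1 -20.3  62.4]
```

```bash
cat >> h.py <<'E'
try:
    MP=np.load("mill.npy")
except Exception: MP=None
def m2w(x,y,z):
    c,s=np.cos(MP[2]),np.sin(MP[2]); return ((MP[0]+c*x-s*y)/1000,(MP[1]+s*x+c*y)/1000,z/1000)
def w2m(P):
    P=np.asarray(P)*1000;c,s=np.cos(MP[2]),np.sin(MP[2]);dx=P[...,0]-MP[0];dy=P[...,1]-MP[1]
    return np.stack([c*dx+s*dy,-s*dx+c*dy,P[...,2]],-1)
E
python3 - <<'E'
from h import *
from plant import env
o=env.get_obs();print(w2m(o['ee_pos']))
plan(o,[m2w(-170,33,400),m2w(-170,33,300)],MP[2])
E
```

```text
[-14.99436263   7.23825081 419.92264985]
off [[-0.3881, -0.0595, 0.0512], [-0.3873, -0.0593, 0.3012]]
twist [-0.0012, 0.0043, -0.0159] deg 0.7 mm [np.float64(158.0), np.float64(198.0)]
```

Call:
arm_command(offset=[[-0.1,-0.015,0],[-0.2,-0.03,0.03],[-0.3,-0.045,0.05],[-0.39,-0.06,0.1],[-0.39,-0.06,0.2],[-0.39,-0.06,0.3],[-0.39,-0.06,0.3],[-0.39,-0.06,0.3]], twist=[[0,0,-0.016],[0,0.004,-0.016],[0,0.004,-0.016],[0,0.004,-0.016],[0,0.004,-0.016],[0,0.004,-0.016],[0,0.004,-0.016],[0,0.004,-0.016]], gripper=0.18)

```text
clock: 2.45
ee_pos: [0.3708, -0.043, 0.3007]
orientation: [-0.0, 0.999, 0.054, -0.001]
wrist_force: [-0.1, -0.6, -0.2]
grip_width: 0.0503
```

Run:
```python
from h import *
from plant import env,cams
o=env.get_obs(); im,d=cams.camera("wrist")
import pickle; pickle.dump((o,im,d),open("w2.pkl","wb"))
print(w2m(o['ee_pos']),o['joint_positions'].round(2),o['qvel'].round(3)); cv2.imwrite("pics/w2.png",im)
plan(o,[m2w(-170,33,235)],MP[2])
```

```text
[-171.64493523   32.43455438  300.72334925] [ 0.01  0.63 -0.02  2.4   0.1   0.12 -1.57] [-0.001 -0.064 -0.008 -0.014 -0.003 -0.    -0.001]
off [[0.0046, -0.0013, 0.1643]]
twist [-0.0006, 0.0035, -0.0025] deg 0.2 mm [np.float64(66.0)]
```

View pics/w2.png

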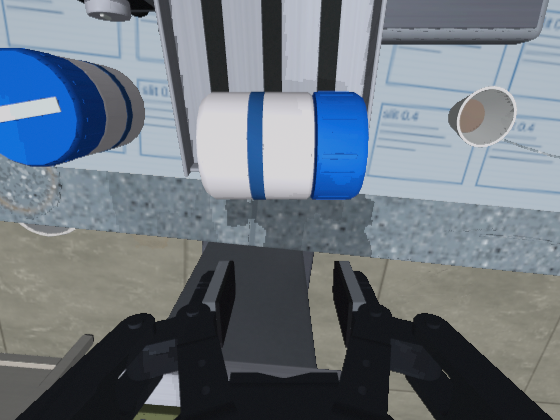

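```bash
cat >> h.py <<'E'
def plantip(o,tips,L=0.167,tilt=0.,dyaw=0.):
    T=toolT(o); Rt=dest(MP[2]+dyaw)@R.from_euler('y',-tilt,degrees=True).as_matrix()
    rv=R.from_matrix(T[:3,:3].T@Rt).as_rotvec()
    cur=w2m(T[:3,3]+T[:3,2]*L)
    print("tip now mill",cur.round(1),"tilt",np.rad2deg(np.arcsin(-T[:3,2]@np.array([np.cos(MP[2]),np.sin(MP[2]),0]))).round(1))
    for t in tips:
        tcp=np.array(m2w(*t))-Rt[:,2]*L
        print("off",(T[:3,:3].T@(tcp-T[:3,3])/0.4).round(4).tolist(),"mm",(np.linalg.norm(tcp-T[:3,3])*1000).round())
    print("twist",(rv/np.deg2rad(45)).round(4).tolist())
E
python3 - <<'E'
from h import *
import pickle
from plant import env,cams
o,im,d=pickle.load(open("w2.pkl","rb"))
cal=cams.calibration("wrist");P=cloud(d,cal,cal['mount'])
m=d>0
for (u,v) in [(220,266),(223,275),(215,290),(345,266),(350,280),(230,290)]: print(u,v,P[v,u].round(4))
w=m&(P[...,2]>.12)&(P[...,2]<.19)&(abs(P[...,0])<.03)
print(np.percentile(P[w],[0.5,50,99.5],axis=0).round(4))
plantip(env.get_obs(),[(-172,33,90),(-172,33,65),(-165,33,64)],tilt=8)
E
```

```text
220 266 [ 0.0094 -0.0298  0.1601]
223 275 [ 0.0087 -0.0272  0.1531]
215 290 [ 0.0092 -0.0282  0.1406]
345 266 [0.009  0.0293 0.1606]
350 280 [0.0089 0.0292 0.1485]
230 290 [-0.0009 -0.025   0.1558]
[[-0.0123 -0.054   0.1201]
 [ 0.0065 -0.0248  0.1361]
 [ 0.0121  0.054   0.1684]]
tip now mill [-171.1   32.6  134.7] tilt -0.0
off [0.0559, -0.0013, 0.1158] mm 51.0
off [0.0559, -0.0013, 0.1783] mm 75.0
off [0.0734, -0.0013, 0.1808] mm 78.0
twist [-0.0006, -0.1786, -0.0023]
```

Call:
arm_command(offset=[[0.03,-0.0,0.04],[0.056,-0.0,0.11],[0.056,-0.0,0.178],[0.056,-0.0,0.178],[0.056,0,0.178]], twist=[[0,-0.1,0],[0,-0.18,0],[0,-0.18,0],[0,-0.18,0],[0,-0.18,0]])

```text
clock: 3.0
ee_pos: [0.3936, -0.0408, 0.2323]
orientation: [0.004, 0.996, 0.054, -0.069]
wrist_force: [-0.1, 0.2, -0.1]
grip_width: 0.0506
```

Run:
```python
from h import *
from plant import env,cams
o=env.get_obs()
print(o['joint_positions'].round(2),o['wrist_force'])
plantip(o,[(-150,33,70),(-130,33,74),(-32-50,33,83),(-32-20,33,88),(-24,33,88)],tilt=8)
plantip(o,[(-150,33,70),(-130,33,74),(-32-50,33,83),(-32-20,33,88),(-24,33,88)],tilt=0)
```

```text
[-0.02  0.81 -0.01  2.31  0.1   0.16 -1.58] [-0.09257088  0.17341296 -0.1033174 ]
tip now mill [-171.9   32.2   66.9] tilt 8.0
off [0.0534, -0.0023, -0.0152] mm 22.0
off [0.1015, -0.0024, -0.032] mm 43.0
off [0.2172, -0.0027, -0.0709] mm 91.0
off [0.2897, -0.0029, -0.0937] mm 122.0
off [0.3591, -0.0031, -0.1035] mm 149.0
twist [-0.0003, -0.0005, -0.0032]
tip now mill [-171.9   32.2   66.9] tilt 8.0
off [-0.0047, -0.0021, -0.0111] mm 5.0
off [0.0434, -0.0022, -0.028] mm 21.0
off [0.1591, -0.0025, -0.0669] mm 69.0
off [0.2316, -0.0027, -0.0897] mm 99.0
off [0.301, -0.0029, -0.0994] mm 127.0
twist [-0.0001, 0.1773, -0.0032]
```

Call:
arm_command(offset=[[0.018,-0.001,-0.004],[0.03,-0.001,-0.008],[0.042,-0.002,-0.012],[0.054,-0.002,-0.015],[0.066,-0.002,-0.019],[0.078,-0.002,-0.023],[0.09,-0.002,-0.027],[0.1,-0.002,-0.031]], twist=[[0,0,-0.003],[0,0,-0.003],[0,0,-0.003],[0,0,-0.003],[0,0,-0.003],[0,0,-0.003],[0,0,-0.003],[0,0,-0.003]])

```text
clock: 3.8
ee_pos: [0.4352, -0.0355, 0.2391]
orientation: [0.004, 0.996, 0.055, -0.069]
wrist_force: [-3.5, -0.4, 2.7]
grip_width: 0.0503
```

Run:
```python
from h import *
from plant import env,cams
o=env.get_obs(); im,d=cams.camera("wrist")
cv2.imwrite("pics/w3.png",im)
print(o['joint_positions'].round(2),o['wrist_force'])
plantip(o,[(-100,33,79),(-66,33,85),(-50,33,88),(-36,33,88)],tilt=8)
```

```text
[-0.02  0.8  -0.02  2.19  0.09  0.29 -1.58] [-3.53729367 -0.43674135  2.74677695]
tip now mill [-129.9   32.9   73.7] tilt 8.0
off [0.0726, -0.0004, -0.0236] mm 31.0
off [0.1547, -0.0004, -0.0502] mm 65.0
off [0.1933, -0.0004, -0.0632] mm 81.0
off [0.2279, -0.0004, -0.068] mm 95.0
twist [-0.0003, -0.0009, -0.0002]
```

View pics/w3.png

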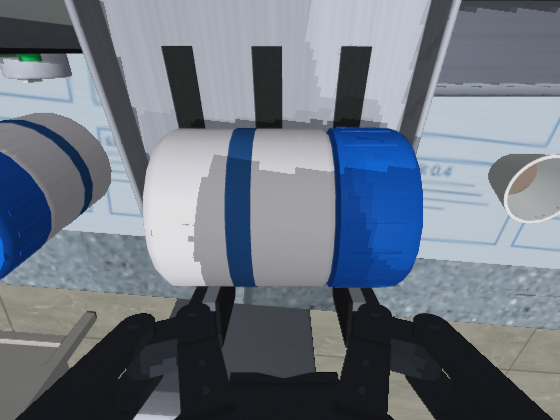

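The jar (cols 145–422) is straight and has moved up the slope, with both fingertips on it. Continuing.

Call:
arm_command(offset=[[0.02,0,-0.0065],[0.04,0,-0.013],[0.06,0,-0.0195],[0.08,0,-0.026],[0.1,0,-0.0325],[0.12,0,-0.039],[0.14,0,-0.0455],[0.155,0,-0.05]], twist=[[0,0,0],[0,0,0],[0,0,0],[0,0,0],[0,0,0],[0,0,0],[0,0,0],[0,0,0]])

```text
clock: 4.65
ee_pos: [0.5011, -0.0281, 0.2508]
orientation: [0.004, 0.996, 0.055, -0.067]
wrist_force: [-4.0, -0.5, 1.6]
grip_width: 0.0504
```

Run:
```python
from h import *
from plant import env,cams
o=env.get_obs(); im,d=cams.camera("wrist")
cv2.imwrite("pics/w4.png",im)
print(o['joint_positions'].round(2),o['wrist_force'])
plantip(o,[(-50,33,89),(-42,33,89),(-36,33,89)],tilt=8)
```

```text
[-0.02  0.81 -0.04  2.    0.08  0.47 -1.58] [-4.02160466 -0.49614358  1.58840081]
tip now mill [-62.9  32.9  85.3] tilt 7.7
off [0.0327, -0.0002, -0.0136] mm 14.0
off [0.0525, -0.0002, -0.0162] mm 22.0
off [0.0674, -0.0002, -0.0183] mm 28.0
twist [-0.0003, -0.0063, 0.0001]
```

View pics/w4.png

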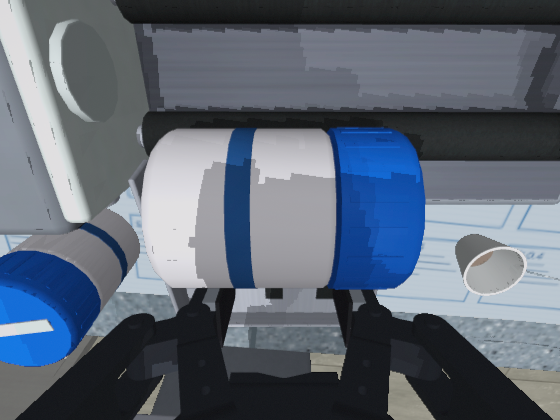

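The jar is straight at the front roller, with its left end clear of the fixed stop pad at (85,72). I'll push it over the crest slowly.

Call:
arm_command(offset=[[0.01,0,-0.005],[0.02,0,-0.009],[0.03,0,-0.013],[0.037,0,-0.014],[0.044,0,-0.015],[0.051,0,-0.016],[0.058,0,-0.017],[0.064,0,-0.018]], twist=[[0,0,0],[0,0,0],[0,0,0],[0,0,0],[0,0,0],[0,0,0],[0,0,0],[0,0,0]])

```text
clock: 5.5
ee_pos: [0.5291, -0.0249, 0.2546]
orientation: [0.003, 0.996, 0.055, -0.065]
wrist_force: [-0.4, 0.9, 0.1]
grip_width: 0.0504
```

Run:
```python
from h import *
from plant import env,cams
o=env.get_obs(); im,d=cams.camera("wrist")
cv2.imwrite("pics/w5.png",im)
print(o['joint_positions'].round(2),o['wrist_force'])
plantip(o,[(-36,33,89),(-30,33,89)],tilt=8)
```

```text
[-0.02  0.82 -0.04  1.91  0.07  0.54 -1.57] [-0.41449343  0.93017275  0.14858424]
tip now mill [-34.1  33.   89.1] tilt 7.5
off [-0.0011, 0.0, 0.0008] mm 1.0
off [0.0138, 0.0, -0.0012] mm 6.0
twist [-0.0003, -0.0113, 0.0005]
```

View pics/w5.png

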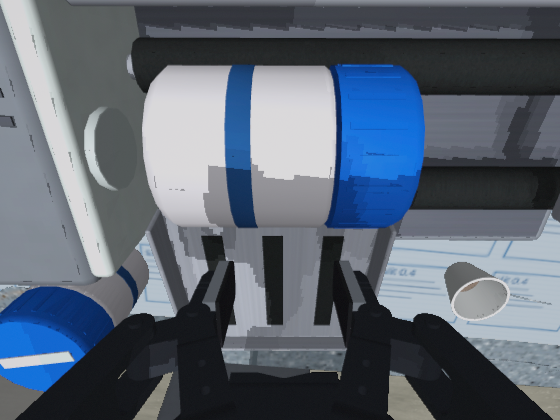

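The jar now lies straight between the rollers. Next I lift off, close the gripper and go to the stop plate.

Run:
```python
from h import *
from plant import env,cams
o=env.get_obs()
plantip(o,[(-40,33,100),(-40,33,170),(20,-136,170),(20,-136,120)],tilt=0,L=.173)
```

```text
tip now mill [-34.5  33.1  83.1] tilt 7.5
off [-0.0754, 0.0001, -0.0364] mm 33.0
off [-0.0981, 0.0, -0.2099] mm 93.0
off [0.0504, 0.4226, -0.2295] mm 193.0
off [0.0666, 0.4226, -0.1055] mm 176.0
twist [-0.0004, 0.1659, 0.0006]
```

Call:
arm_command(offset=[[-0.03,0,-0.04],[-0.08,0,-0.12],[-0.098,0,-0.21],[-0.05,0.1,-0.22],[-0.01,0.2,-0.225],[0.02,0.3,-0.23],[0.05,0.42,-0.23],[0.05,0.422,-0.23]], twist=[[0,0,0],[0,0.08,0],[0,0.166,0],[0,0.166,0],[0,0.166,0],[0,0.166,0],[0,0.166,0],[0,0.166,0]], gripper=-1)

```text
clock: 6.35
ee_pos: [0.58, -0.1978, 0.3432]
orientation: [0.003, 0.999, 0.05, 0.001]
wrist_force: [-0.4, -1.2, -0.5]
grip_width: -0.0002
```

Run:
```python
from h import *
from plant import env,cams
o=env.get_obs(); im,d=cams.camera("wrist")
cv2.imwrite("pics/w6.png",im); im2,_=cams.camera("scene"); cv2.imwrite("pics/s6.png",cv2.resize(im2[130:270,200:390],None,fx=4,fy=4))
print(o['joint_positions'].round(2),o['wrist_force'])
plantip(o,[(20,-136,120),(20,-136,88)],tilt=0,L=.173)
```

```text
[ 0.3   0.74 -0.08  1.67  0.09  0.73 -1.3 ] [-0.37199992 -1.24105893 -0.53522258]
tip now mill [  19.6 -145.7  170.2] tilt -0.1
off [0.0014, -0.022, 0.1253] mm 51.0
off [0.0013, -0.0226, 0.2053] mm 83.0
twist [0.009, -0.0024, -0.0132]
```

View pics/w6.png

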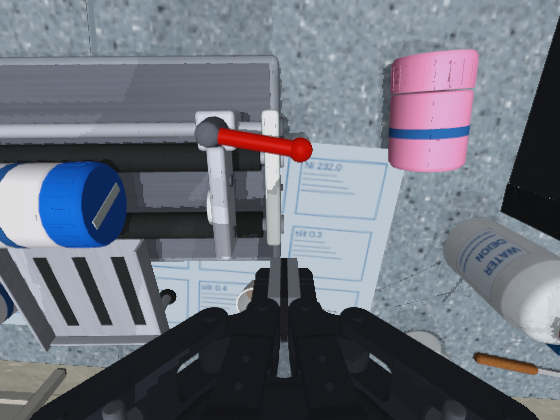

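View pics/s6.png

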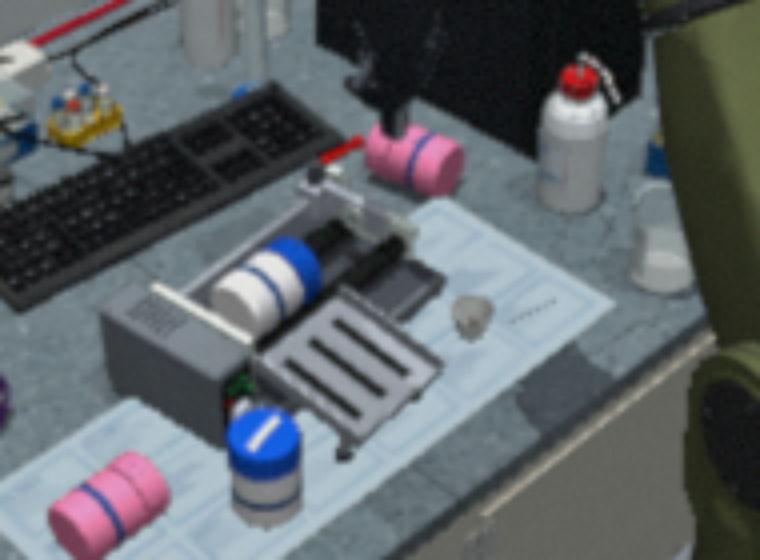

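Call:
arm_command(offset=[[0.001,-0.022,0.06],[0.001,-0.022,0.11],[0.001,-0.0225,0.15],[0.001,-0.0225,0.18],[0.001,-0.0225,0.205],[0.001,-0.0225,0.205]], twist=[[0.009,0,-0.013],[0.009,0,-0.013],[0.009,0,-0.013],[0.009,0,-0.013],[0.009,0,-0.013],[0.009,0,-0.013]])

```text
clock: 7.05
ee_pos: [0.5783, -0.181, 0.2597]
orientation: [-0.004, 0.998, 0.059, -0.001]
wrist_force: [-0.0, -0.0, 0.7]
grip_width: 0.0002
```

Run:
```python
from h import *
from plant import env,cams
o=env.get_obs(); im,d=cams.camera("wrist")
cv2.imwrite("pics/w7.png",im)
print(o['joint_positions'].round(2),o['wrist_force'])
plantip(o,[(20,-122,88),(20,-60,88),(20,-20,88),(20,-10,88)],tilt=0,L=.173)
```

```text
[ 0.28  0.86 -0.08  1.74  0.11  0.56 -1.32] [-0.04162563 -0.03163393  0.68672079]
tip now mill [  19.  -126.2   86.7] tilt 0.1
off [0.0016, -0.014, -0.0031] mm 6.0
off [0.0029, -0.169, -0.0018] mm 68.0
off [0.0037, -0.269, -0.001] mm 108.0
off [0.0039, -0.294, -0.0008] mm 118.0
twist [-0.0103, 0.0031, 0.0104]
```

View pics/w7.png

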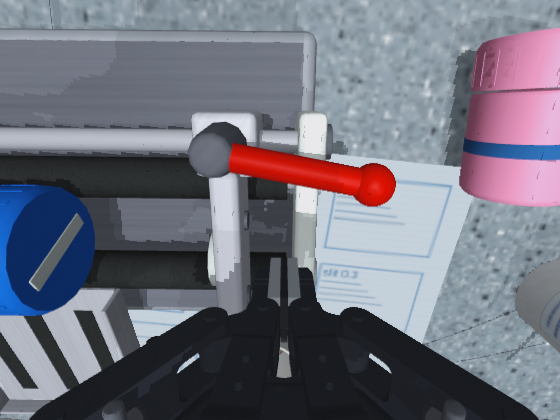

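Call:
arm_command(offset=[[0.001,-0.02,0],[0.001,-0.045,0],[0.002,-0.07,0],[0.002,-0.095,0],[0.003,-0.12,0],[0.003,-0.145,0],[0.003,-0.165,0],[0.003,-0.18,0]], twist=[[-0.01,0,0.01],[-0.01,0,0.01],[-0.01,0,0.01],[-0.01,0,0.01],[-0.01,0,0.01],[-0.01,0,0.01],[-0.01,0,0.01],[-0.01,0,0.01]])

```text
clock: 7.9
ee_pos: [0.5713, -0.1087, 0.2612]
orientation: [0.0, 0.998, 0.056, -0.001]
wrist_force: [-0.2, -4.1, 0.6]
grip_width: -0.0002
```

Run:
```python
from h import *
from plant import env,cams
o=env.get_obs(); im,d=cams.camera("wrist")
cv2.imwrite("pics/w8.png",im)
print(o['joint_positions'].round(2),o['wrist_force'])
plantip(o,[(20,-40,88),(20,-20,88),(20,-10,88)],tilt=0,L=.173)
```

```text
[ 0.14  0.83 -0.05  1.81  0.09  0.5  -1.43] [-0.16234216 -4.13329021  0.6217921 ]
tip now mill [ 20.2 -54.9  88.2] tilt 0.1
off [-0.001, -0.0373, 0.0005] mm 15.0
off [-0.0009, -0.0873, 0.0005] mm 35.0
off [-0.0009, -0.1123, 0.0005] mm 45.0
twist [0.0002, 0.0014, 0.0009]
```

View pics/w8.png

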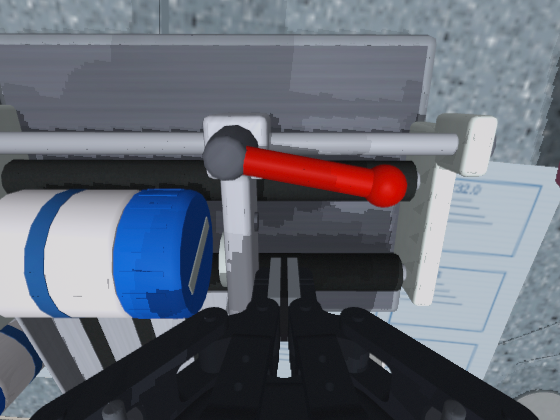

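The stop slides at 4 N with the pad close to the jar cap. Now a slower push.

Call:
arm_command(offset=[[0,-0.015,0],[0,-0.027,0],[0,-0.039,0],[0,-0.049,0],[0,-0.059,0],[0,-0.067,0],[0,-0.073,0],[0,-0.079,0]], twist=[[0,0,0],[0,0,0],[0,0,0],[0,0,0],[0,0,0],[0,0,0],[0,0,0],[0,0,0]])

```text
clock: 8.75
ee_pos: [0.5679, -0.0776, 0.2612]
orientation: [0.001, 0.998, 0.055, -0.0]
wrist_force: [1.5, -7.5, -0.6]
grip_width: -0.0001
```

Run:
```python
from h import *
from plant import env,cams
o=env.get_obs(); im,d=cams.camera("wrist")
cv2.imwrite("pics/w9.png",im)
print(o['joint_positions'].round(2),o['wrist_force'])
plantip(o,[(20,-20,88),(20,-10,88)],tilt=0,L=.173)
```

```text
[ 0.08  0.83 -0.04  1.84  0.07  0.48 -1.48] [ 1.53274837 -7.49571986 -0.56523987]
tip now mill [ 20.3 -23.8  88.2] tilt 0.0
off [-0.0011, -0.0091, 0.0005] mm 4.0
off [-0.0011, -0.0341, 0.0004] mm 14.0
twist [0.0015, 0.0009, 0.0002]
```

View pics/w9.png

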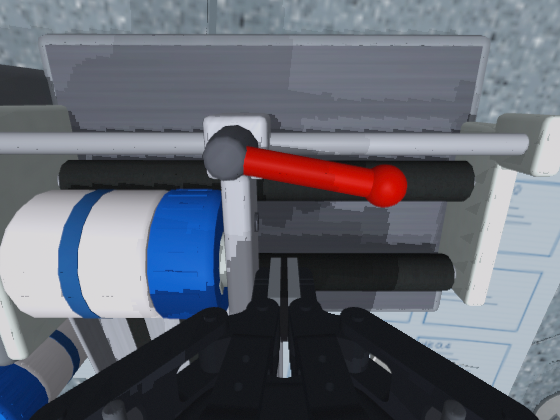

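Call:
arm_command(offset=[[0,-0.004,0],[0,-0.007,0],[0,-0.01,0]], twist=[[0,0,0],[0,0,0],[0,0,0]])

```text
clock: 9.1
ee_pos: [0.5675, -0.0745, 0.2612]
orientation: [0.001, 0.999, 0.055, -0.0]
wrist_force: [0.5, -7.2, -0.2]
grip_width: -0.0004
```

Call:
arm_command(offset=[[0,-0.004,0],[0,-0.007,0],[0,-0.01,0]], twist=[[0,0,0],[0,0,0],[0,0,0]])

```text
clock: 9.4
ee_pos: [0.5672, -0.072, 0.2612]
orientation: [0.002, 0.999, 0.054, 0.0]
wrist_force: [-0.3, -6.7, 0.5]
grip_width: 0.0001
```

Call:
arm_command(offset=[[0,-0.004,0],[0,-0.007,0],[0,-0.01,0]], twist=[[0,0,0],[0,0,0],[0,0,0]])

```text
clock: 9.7
ee_pos: [0.5669, -0.0707, 0.2613]
orientation: [0.004, 0.999, 0.052, 0.0]
wrist_force: [2.0, -11.0, -0.6]
grip_width: -0.0001
```

Run:
```python
from h import *
from plant import env,cams
o=env.get_obs(); im,d=cams.camera("wrist")
cv2.imwrite("pics/w10.png",im)
print(o['joint_positions'].round(2),o['wrist_force'],o['ft_torque'])
plantip(o,[(20,-10,88)],tilt=0,L=.173)
```

```text
[ 0.06  0.82 -0.03  1.85  0.07  0.47 -1.49] [  1.95975493 -10.95455575  -0.64537671] [-2.20395019 -0.27683401 -0.01856292]
tip now mill [ 20.3 -18.2  88.3] tilt -0.0
off [-0.0006, -0.0166, 0.0006] mm 7.0
twist [0.0113, -0.0006, -0.007]
```

View pics/w10.png

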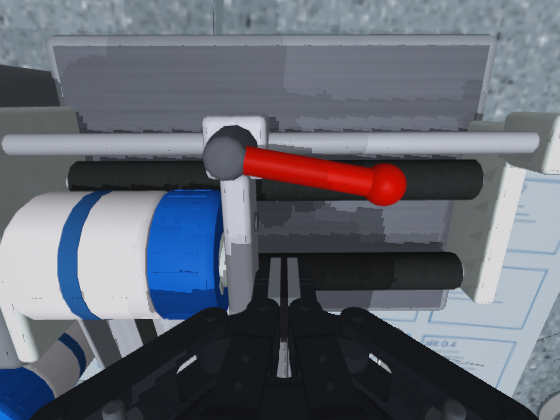

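Call:
arm_command(offset=[[0,-0.005,0],[0,-0.01,0],[0,-0.015,0],[0,-0.015,0]], twist=[[0,0,0],[0,0,0],[0,0,0],[0,0,0]])

```text
clock: 10.15
ee_pos: [0.5666, -0.0695, 0.2614]
orientation: [0.008, 0.999, 0.05, 0.001]
wrist_force: [1.4, -13.9, -1.5]
grip_width: 0.0005
```

Call:
arm_command(offset=[[0,-0.01,0],[0,-0.02,0],[0,-0.03,0],[0,-0.03,0]], twist=[[-0.02,0,0],[-0.02,0,0],[-0.02,0,0],[-0.02,0,0]])

```text
clock: 10.55
ee_pos: [0.5658, -0.0652, 0.2616]
orientation: [0.022, 0.999, 0.046, 0.002]
wrist_force: [2.9, -21.7, -2.2]
grip_width: -0.0002
```

Run:
```python
from h import *
from plant import env,cams
o=env.get_obs(); im,d=cams.camera("wrist")
import pickle; pickle.dump((o,im,d),open("w11.pkl","wb"))
cv2.imwrite("pics/w11.png",im)
print(o['joint_positions'].round(2),o['wrist_force'],o['ft_torque'])
plantip(o,[(20,-30,88),(20,-30,180)],tilt=0,L=.173)
```

```text
[ 0.02  0.82  0.01  1.86  0.08  0.45 -1.53] [  2.93331828 -21.66869821  -2.17338469] [-4.25365286 -0.59056363  0.00549584]
tip now mill [ 20.1 -18.7  88.7] tilt -0.1
off [0.0015, 0.0471, 0.0035] mm 19.0
off [0.0021, 0.0572, -0.2263] mm 93.0
twist [0.0557, -0.0031, -0.0226]
```

View pics/w11.png

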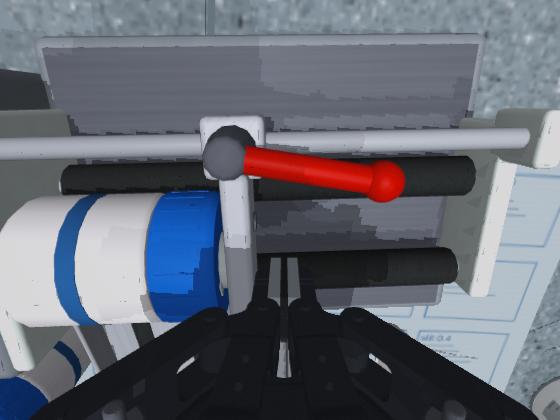

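The tip stays at y ≈ -18.5 while the force rose from 7 to 22 N, so the stop is solid. I'll back off, rise and check from above.

Call:
arm_command(offset=[[0.001,0.03,0.002],[0.001,0.047,-0.0],[0.001,0.05,-0.08],[0.001,0.055,-0.16],[0.002,0.057,-0.25],[0.002,0.057,-0.35],[0.002,0.057,-0.4],[0.002,0.057,-0.4]], twist=[[0.05,0,-0.022],[0.055,0,-0.022],[0.055,0,-0.022],[0.055,0,-0.022],[0.055,0,-0.022],[0.055,0,-0.022],[0.055,0,-0.022],[0.055,0,-0.022]])

```text
clock: 11.4
ee_pos: [0.5685, -0.0783, 0.4257]
orientation: [-0.001, 0.998, 0.056, 0.005]
wrist_force: [0.7, 0.7, -0.2]
grip_width: -0.0001
```

Run:
```python
from h import *
from plant import env,cams
o=env.get_obs(); im,d=cams.camera("wrist")
import pickle; pickle.dump((o,im,d),open("w12.pkl","wb"))
cv2.imwrite("pics/w12.png",im)
cv2.imwrite("pics/w12c.png",cv2.resize(im[60:320,0:330],None,fx=2.4,fy=2.3,interpolation=cv2.INTER_CUBIC))
print(o['wrist_force'],o['qvel'].round(3))
plantip(o,[],tilt=0,L=.173)
```

```text
[ 0.66078477  0.74448309 -0.18128653] [ 0.005  0.054  0.008  0.06   0.005 -0.038  0.   ]
tip now mill [ 22.6 -24.3 252.7] tilt -0.5
twist [-0.0012, -0.012, 0.0033]
```

View pics/w12.png

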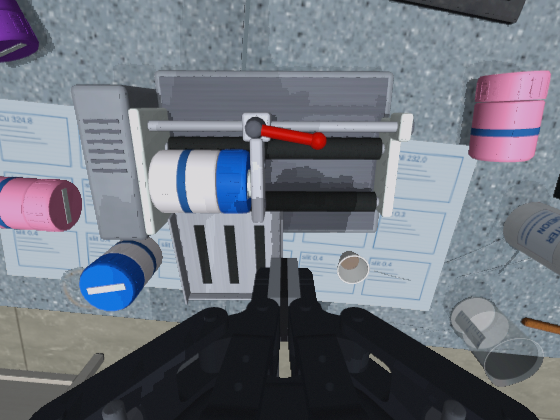

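Run:
```python
from h import *
import pickle
from plant import cams
o,im,d=pickle.load(open("w12.pkl","rb"))
cal=cams.calibration("wrist");T=toolT(o)@cal['mount']
Q=w2m(cloud(d,cal,T))
m=(abs(Q[...,0]-30)<20)&(Q[...,2]>95)&(Q[...,2]<125)&(Q[...,1]>5)&(Q[...,1]<99)
print(np.percentile(Q[m],[.5,50,99.5],axis=0).round(1))
f=lambda u,v,z:w2m(ray_z((u,v),z/1000,cal,T)[0]).round(1)
print("pivot",f(255,127,132),"ball",f(319,141,126))
cv2.imwrite("pics/w12d.png",cv2.resize(im[100:240,120:340],None,fx=3.6,fy=3.6,interpolation=cv2.INTER_CUBIC))
```

```text
[[ 10.5   5.7 100. ]
 [ 32.4  51.6 117.4]
 [ 49.8  98.3 120.7]]
pivot [ 86.8  -0.8 132. ] ball [ 75.  -54.7 126. ]
```

View pics/w12d.png

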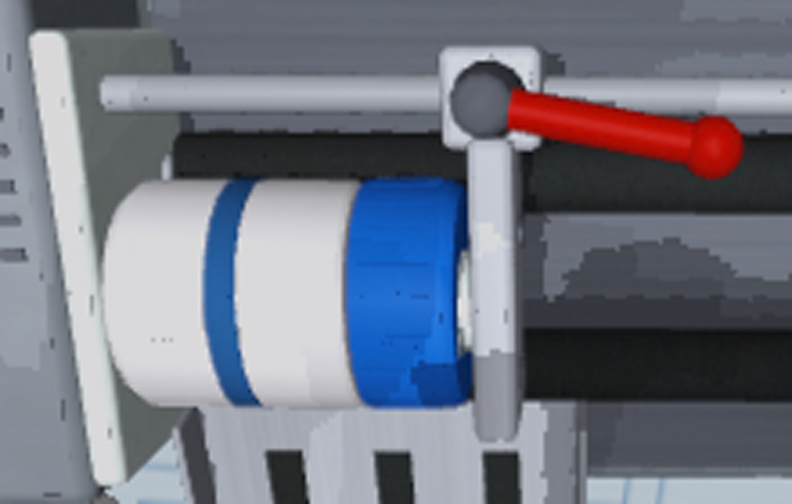

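Both ends of the jar touch their pads. The jar spans y ≈ 6–98 and the pivot is at y ≈ -1, where 0 is expected. Now the lever.

```bash
cat >> h.py <<'E'
def levc(th,piv=(86,-0.5),rc=36,gap=0):
    u=np.array([-np.sin(th),-np.cos(th)]);n=np.array([np.cos(th),-np.sin(th)])
    r=rc-11*np.sin(th)+15*np.cos(th)
    return np.array(piv)+r*u+n*(5+gap+11*np.cos(th)+15*np.sin(th))
E
python3 - <<'E'
from h import *
from plant import env
o=env.get_obs()
a=levc(.15,gap=12)
for t in (.2,.4,.6,.8,1,1.2,1.4,1.5): print(t,levc(t).round(1))
print(a)
plantip(o,[(a[0],a[1],190),(a[0],a[1],117.5)],L=.173)
E
```

```text
0.2 [ 94.7 -51.8]
0.4 [ 87.6 -50.6]
0.6 [ 80.8 -48. ]
0.8 [ 74.7 -44.2]
1 [ 69.4 -39.2]
1.2 [ 65.3 -33.2]
1.4 [ 62.4 -26.5]
1.5 [ 61.4 -23. ]
[108.42933556 -53.63620706]
tip now mill [ 21.3 -24.4 250.7] tilt -0.3
off [0.2193, 0.0732, 0.1528] mm 111.0
off [0.2183, 0.0734, 0.3341] mm 162.0
twist [-0.0016, -0.007, 0.0031]
```

Call:
arm_command(offset=[[0.08,0.03,0.03],[0.16,0.055,0.07],[0.219,0.073,0.12],[0.219,0.073,0.18],[0.219,0.073,0.24],[0.219,0.073,0.29],[0.219,0.073,0.32],[0.219,0.073,0.32]], twist=[[0,0,0],[0,-0.007,0],[0,-0.007,0],[0,-0.007,0],[0,-0.007,0],[0,-0.007,0],[0,-0.007,0],[0,-0.007,0]])

```text
clock: 12.25
ee_pos: [0.6578, -0.0964, 0.2931]
orientation: [-0.002, 0.998, 0.057, -0.003]
wrist_force: [-0.5, 0.2, -0.3]
grip_width: -0.0004
```

Run:
```python
from h import *
from plant import env,cams
o=env.get_obs(); im,d=cams.camera("wrist")
cv2.imwrite("pics/w13.png",im)
print(o['joint_positions'].round(2),o['wrist_force'])
plantip(o,[(108,-52,118)]+[tuple(levc(t))+(118,) for t in (.2,.3,.4,.5,.6,.7,.8,.9)],L=.173)
```

```text
[ 0.11  0.87 -0.06  1.53  0.06  0.75 -1.43] [-0.52117012  0.17364136 -0.33110969]
tip now mill [106.7 -51.6 120.1] tilt 0.3
off [0.0008, -0.0005, 0.0053] mm 2.0
off [-0.0324, -0.0012, 0.0055] mm 13.0
off [-0.0414, -0.0022, 0.0056] mm 17.0
off [-0.0503, -0.0041, 0.0056] mm 20.0
off [-0.0589, -0.007, 0.0057] mm 24.0
off [-0.0672, -0.0106, 0.0057] mm 27.0
off [-0.0751, -0.0151, 0.0058] mm 31.0
off [-0.0825, -0.0204, 0.0058] mm 34.0
off [-0.0894, -0.0263, 0.0059] mm 37.0
twist [-0.0044, 0.0071, 0.0045]
```

View pics/w13.png

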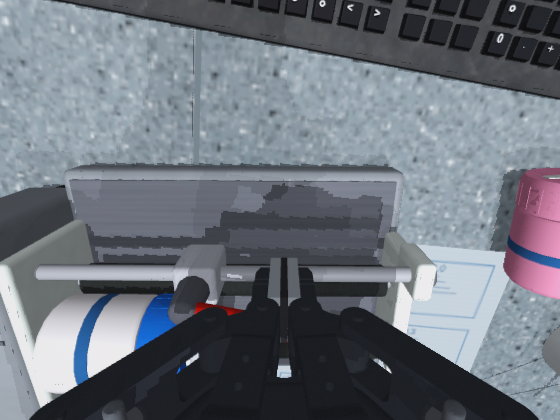

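The finger stands behind the red arm at (215,310), so I can push.

Call:
arm_command(offset=[[0,0,0.006],[-0.02,-0.001,0.006],[-0.032,-0.001,0.006],[-0.045,-0.003,0.006],[-0.056,-0.006,0.006],[-0.067,-0.011,0.006],[-0.078,-0.017,0.006],[-0.089,-0.026,0.006]], twist=[[-0.004,0.007,0],[-0.004,0.007,0],[-0.004,0.007,0],[-0.004,0.007,0],[-0.004,0.007,0],[-0.004,0.007,0],[-0.004,0.007,0],[-0.004,0.007,0]])

```text
clock: 13.1
ee_pos: [0.6215, -0.0909, 0.2927]
orientation: [0.001, 0.998, 0.056, 0.002]
wrist_force: [0.9, -2.3, -0.7]
grip_width: 0.0001
```

Run:
```python
from h import *
from plant import env,cams
o=env.get_obs(); im,d=cams.camera("wrist")
cv2.imwrite("pics/w14.png",im)
print(o['joint_positions'].round(2),o['wrist_force'])
plantip(o,[tuple(levc(t))+(118,) for t in (.9,1,1.1,1.2,1.3,1.4,1.45,1.5,1.55)],L=.173)
```

```text
[ 0.1   0.83 -0.05  1.65  0.07  0.65 -1.45] [ 0.87082341 -2.34772625 -0.65445014]
tip now mill [ 72.8 -43.1 119.7] tilt -0.2
off [-0.001, -0.0025, 0.0042] mm 2.0
off [-0.0072, -0.0091, 0.0042] mm 5.0
off [-0.0128, -0.0163, 0.0042] mm 8.0
off [-0.0175, -0.024, 0.0042] mm 12.0
off [-0.0216, -0.0322, 0.0041] mm 16.0
off [-0.0247, -0.0407, 0.0041] mm 19.0
off [-0.026, -0.0451, 0.0041] mm 21.0
off [-0.027, -0.0495, 0.0041] mm 23.0
off [-0.0278, -0.0539, 0.0041] mm 24.0
twist [0.002, -0.0039, 0.0031]
```

View pics/w14.png

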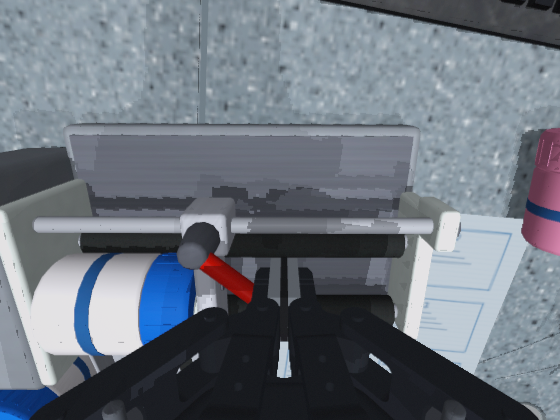

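Call:
arm_command(offset=[[-0.007,-0.009,0.004],[-0.013,-0.016,0.004],[-0.0175,-0.024,0.004],[-0.0215,-0.032,0.004],[-0.025,-0.041,0.004],[-0.026,-0.045,0.004],[-0.027,-0.05,0.004],[-0.027,-0.053,0.004]], twist=[[0,0,0],[0,0,0],[0,0,0],[0,0,0],[0,0,0],[0,0,0],[0,0,0],[0,0,0]])

```text
clock: 13.95
ee_pos: [0.6073, -0.07, 0.2907]
orientation: [0.0, 0.998, 0.057, 0.0]
wrist_force: [-0.4, -2.5, -0.1]
grip_width: 0.0001
```

Run:
```python
from h import *
from plant import env,cams
o=env.get_obs(); im,d=cams.camera("wrist")
cv2.imwrite("pics/w15.png",im)
print(o['joint_positions'].round(2),o['wrist_force'])
plantip(o,[tuple(levc(t))+(118,) for t in (1.45,1.5,1.55,1.6)],L=.173)
```

```text
[ 0.07  0.82 -0.05  1.71  0.06  0.62 -1.48] [-0.44031818 -2.47981957 -0.07647866]
tip now mill [ 60.5 -20.5 117.7] tilt -0.0
off [0.0035, 0.0109, -0.0008] mm 5.0
off [0.0024, 0.0065, -0.0008] mm 3.0
off [0.0016, 0.002, -0.0008] mm 1.0
off [0.001, -0.0025, -0.0008] mm 1.0
twist [0.0004, -0.0005, 0.0044]
```

View pics/w15.png

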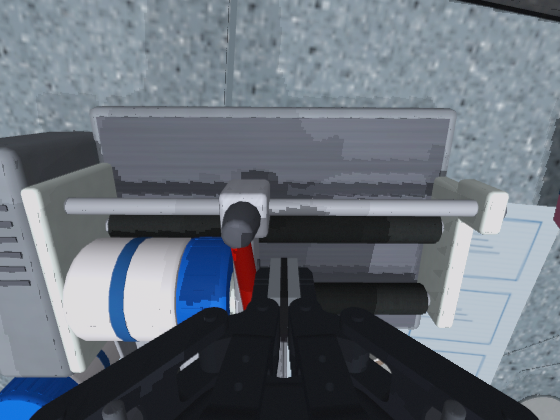

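Call:
arm_command(offset=[[0,-0.004,0],[0,-0.008,0],[0,-0.01,0]], twist=[[0,0,0],[0,0,0],[0,0,0]])

```text
clock: 14.3
ee_pos: [0.607, -0.0681, 0.2908]
orientation: [0.002, 0.998, 0.056, 0.0]
wrist_force: [0.4, -8.4, 0.8]
grip_width: 0.0001
```

The force rose to 8 N, so the lever is at its end stop. Retreating.

Call:
arm_command(offset=[[0.005,0.03,0],[0.008,0.045,-0.01],[0.008,0.045,-0.09],[0.008,0.045,-0.18],[0.008,0.045,-0.27],[0.008,0.045,-0.36],[0.008,0.045,-0.36],[0.008,0.045,-0.36]], twist=[[0,0,0],[0,0,0],[0,0,0],[0,0,0],[0,0,0],[0,0,0],[0,0,0],[0,0,0]])

```text
clock: 15.1
ee_pos: [0.6122, -0.0848, 0.4358]
orientation: [0.002, 0.998, 0.056, 0.002]
wrist_force: [-0.1, -0.1, -0.8]
grip_width: 0.0003
```

Run:
```python
from h import *
from plant import env,cams
o=env.get_obs(); im,d=cams.camera("wrist")
cv2.imwrite("pics/w16.png",im)
cal=cams.calibration("wrist");T=toolT(o)@cal['mount'];np.save("T16.npy",T)
print(o['wrist_force'],o['clock'])
cv2.imwrite("pics/w16c.png",cv2.resize(im[120:320,100:360],None,fx=3,fy=3,interpolation=cv2.INTER_CUBIC))
Q=w2m(cloud(d,cal,T))
m=(abs(Q[...,0]-30)<25)&(Q[...,2]>95)&(Q[...,2]<125)&(Q[...,1]>15)&(Q[...,1]<95)
q=Q[m];print(np.percentile(q,[.5,50,99.5],axis=0).round(1))
for a,b in((20,35),(70,90)):
    s=q[(q[:,1]>a)&(q[:,1]<b)]; c=np.linalg.lstsq(np.c_[2*s[:,0],2*s[:,2],np.ones(len(s))],(s[:,0]**2+s[:,2]**2),rcond=None)[0];print(a,b,c[:2].round(1))
```

```text
[-0.06132519 -0.06845364 -0.81238182] 15.1
[[  5.6  15.5 106.4]
 [ 35.6  55.  116.8]
 [ 54.9  94.6 120.7]]
20 35 [30.  89.1]
70 90 [30.2 88.9]
```

View pics/w16c.png

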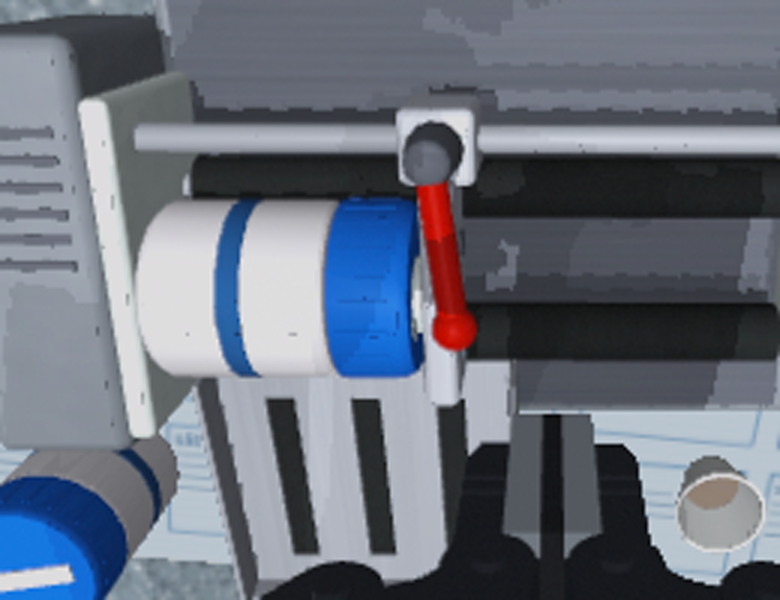

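Run:
```python
from h import *
from plant import env,cams
cal=cams.calibration("wrist");T=np.load("T16.npy")
f=lambda u,v,z:w2m(ray_z((100+u/3,120+v/3),z/1000,cal,T)[0]).round(1)
p,b=f(432,152,132),f(453,328,126);print(p,b,np.arctan2(p[0]-b[0],p[1]-b[1]))
print("raised rt frame / left frame ref: cap end",f(420,300,87+15),"jar left",f(137,290,87+5))
im,_=cams.camera("scene");cv2.imwrite("pics/s16.png",cv2.resize(im[130:270,200:390],None,fx=4,fy=4))
```

```text
[ 89.1  -1.7 132. ] [ 30.   -5.5 126. ] 1.506586914120279
raised rt frame / left frame ref: cap end [ 30.5   8.3 102. ] jar left [ 30.5 110.9  92. ]
```

View pics/s16.png

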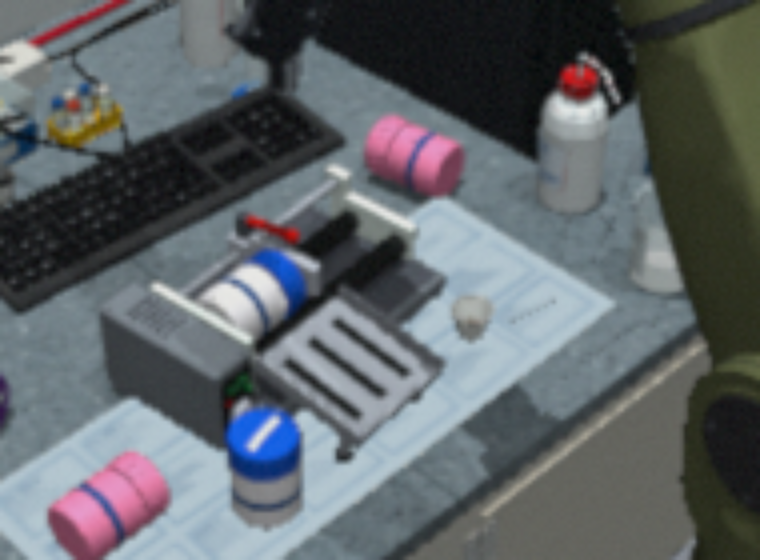

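Run:
```python
from plant import env
o=env.get_obs();print(o['clock'],o['wrist_force'].round(2),o['qvel'].round(3));print(env.hand_in())
```

```text
15.2 [ 0.04  0.22 -0.01] [-0.003  0.013  0.005  0.006 -0.001  0.     0.001]
the job is handed in; nothing more can be done
None
```

I pushed the jar up the gutter and over the front roller with two fingertips. I then slid the end stop along until it was solid and turned the red lever to the front. The job was handed in at 15.2 s with the gripper clear of everything; no verdict was reported.

Last checks:
- **Jar:** its axis is at x ≈ 30 mm at both ends, so it lies straight. Its height read about 89 mm against the nominal 87, within the calibration error.
- **End stop:** I pushed until the force rose from 7 to 22 N with no further movement of the fingertip. The pictures show the jar touching both pads. The lever pivot measured at y ≈ -1 to -2 mm, which puts the stop at 0.113 to 0.114. The fingertip stopped about 2.5 mm farther along than expected, so the two readings disagree by a few mm, but both put the stop above the 0.112 limit.
- **Jar's left end:** my last reading of it was y ≈ 111 mm, which cannot be right since the fixed stop is at 100 mm. I put that down to a wrong height guess for that pixel and relied on the solid push and the pictures instead.
- **Lever:** it measured about 1.5 rad (range ends at 1.45), and the force rose at the end of its travel.
- **Other things:** those in the last scene picture (the spare jar, crucible, wash bottle and the pink look-alikes) stand where they were. The weigh boat, flask, calibration weight and tip box were not in that view. The arm's motions stayed clear of all of them.

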